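# Start the clamp screw in the sound thread and screw it home

### The arm

A 6-joint arm with a two-finger parallel gripper is mounted at the origin on the work surface. World frame = base frame: x ahead of the robot, y to its left, z up, the work surface at z = 0. Lengths are in m, angles in degrees, forces in N, time in s.
With the tool pointing down it reaches from about 0.25 to 0.725 m from the base axis. Payload 9.7 kg.
Tool frame: the origin (TCP) lies at the very end of the fingers, on their centre line; the grasp point (between the pads) lies 19 mm behind it; z points along the fingers, y is the line along which they close (so a half turn about z gives the same grasp; the last joint's range is limited). The gripper opens to 85 mm and grips with 20 to 120 N. Pads are 22 mm wide; open, the fingers measure 114 mm over their backs; the gripper's body (76 mm by 85 mm) begins 54 mm behind the grasp point. The pads swing forward as they close: fully open they stand 13 mm farther back than shut.
Start: joints at [66.864, 4.979, 10.078, 95.1, 0, 90], TCP at [0.216, 0.506, 0.231] pointing down, gripper open.
Joint ranges: [-179.16, 179.16], [-48.56, 103.87], [-65.8, 70.77], [-126.05, 130.52], [-82.76, 87.17], [-180, 180]. Speed limits (degrees/s): [127.2, 127.2, 147.25, 180, 180, 180].

### API

Orientations are given as [roll, pitch, yaw] about the fixed x, y, z axes, in that order (R = Rz(yaw) Ry(pitch) Rx(roll)).
In Python, from workcell import bot gives the robot as it stands.
- The arm moves only by the tool arm_command, never from a script. Its argument "series" is a list of rows, each a list of 4 numbers: the shift along the tool's x, y, z in m, then the turn about the tool's z in rad. A call has exactly 5 rows; each row is the pose to reach, as a shift and turn from the pose commanded when the call began, along the tool's axes at that moment; what a row does not reach only later rows make up. A row lasts 1/10 s, in which the tool goes at most 50 mm and 8.59 degrees, less where a joint would pass 70% of its speed; a pose out of reach is approached as far as the arm can. A call with a gripper value outside its range is refused whole. "hand" is the finger opening in m, from 0 to 0.0854, set as the call begins (left out, the last holds). The fingers move at their own pace and stop on an object; "grip_force" is the grip in N (left out, the last holds). Time passes only in rows, so rows that repeat a pose let the fingers close, or fill a call up. It gives the time, the measured TCP pose, the force, the opening and the grip force at its end, in the units of the state.
- bot.get_obs(): the state, without advancing time (a new reading comes with each control period).
- bot.camera(name): name is "side" or "top"; returns a dict with "color" (480x640x3 uint8, blue, green, red), "camera_matrix" (3x3 intrinsics, pixels), "xyz" and "orientation" of the camera in the world. Camera axes: x right, y up, looking along -z (the intrinsics and any distortion apply to the point x, -y, -z); pixel columns grow to the right and rows downward; lengths in m; the calibration is good to about 2 mm. A picture is of the moment at which its call begins. There is no depth.
- bot.job_done(): hands the job in; it is judged then, once.
Trained networks look in the newest picture that a camera, given by its name, has taken for a name from the list of things; names that differ only in an ending like _2 or _b are one class to them, and where a whole thing is asked for, a point or a joint stands for the part that bears it (a point fixed in the world has none). Each returns a list of dicts, best first, with "confidence" (0 to 1); they miss things now and then, are a little off and sometimes report something else, mostly with a low value. They report only what shows in the picture. A call takes as long as a camera call. They do not tell look-alikes from the thing itself.
- bot.find_in(camera, target): "location" ([column, row] in pixels, amid what is visible of it).
- bot.mark_of(camera, target): "location" ([column, row] in pixels: a listed point, or the origin of a listed thing).
The state is a dict: "time": time; "q": joint angles; "qd": joint speeds; "joint_efforts": joint torques, N m; "ee_pos": TCP position; "tcp_rot": TCP orientation; "wrist_force": force on the tool from outside, world axes, zero at the start; "torque": the same for the moment, N m; "opening": finger opening in m; "grasp_force": force on a finger pad.
Only numpy, scipy, OpenCV 4.12 (cv2) and the standard library are available. Lean on these libraries where they do the work, as an engineer would, in place of code of your own. Each camera call takes 0.05 s, during which the arm holds its last target. There are 200 camera calls.

### The job

Take the clamp screw from its wooden stand and screw it fully home, upright and turned until it comes up firm, in the steel clamp block that holds the knife blank, then let go. One of the block's two threads is damaged and you cannot see which: start the screw gently, and if it goes stiff almost at once, stop there without forcing it, back it out and use the other hole. Never force the screw, not even at the end, and leave the other things on the bench as they are.

Things in the scene. Friction and masses are not known exactly. Their poses are not given: they have to be found in the camera images.
- screw: Quick-acting steel clamp screw, loose, 0.18 kg, 82 mm tall, upright in the stand. Origin: centre of its lower tip, z up the shank. From the tip up: tapered pilot (8 mm across at the tip, 15 mm across from 7 to 22 mm up), shank 17 mm across, collar 26 mm across at 54 to 58 mm, then the bar handle. Half a turn about z gives the same screw.
- screw_grip (a point): Centre of the screw's flat bar handle, 70 mm above its tip. The bar is 46 mm long along the screw's x, 12 mm thick along its y and 24 mm high (58 to 82 mm above the tip). A grip of 20 to 40 N holds it.
- screw_lugs (a point): Point on the screw's axis 24 mm above its tip. Here the thread is a pair of round lugs, 6 mm thick, that stick out along the screw's x (in line with the bar) to 15 mm from the axis.
- stand: Wooden block 75 x 75 x 40 mm, fixed, origin under its centre, with a plain hole 18 mm across in the middle of its top. The screw hangs loosely in it by its lugs, which rest on the top; tip 19 mm above the bench.
- clamp_block: Steel clamp block bolted to the bench, 64 mm (its x) by 160 mm (its y) by 50 mm high, with a foot 12 mm high and 40 mm long at each y end. Origin under its centre at bench height. A knife blank 32 mm wide sticks out of its +x side. Two threaded holes 80 mm apart in its top look alike; either may be the damaged one.
- hole_left (a point): Mouth centre of the hole at y = +40 mm of the block, level with its top (50 mm above the bench). Hole 19 mm across, with a slot 12 mm wide, 40 mm long along the block's x for the lugs: lower the screw with its bar along the block's x, either way round, within 10 degrees. It comes to rest on the thread with its tip 9 mm above the bench. A 17 mm pilot bore lies below.
- hole_right (a point): Mouth centre of the same kind of hole at y = -40 mm of the block. Seen from above, clockwise turning leads down the thread by 24 mm per full turn, with 2 mm axial play. Sound hole: free until it meets the firm end of the thread, somewhere from 60 to 100 degrees from the block's x, different each time; there it is home, tip 2 to 5 mm above the bench.
- block_top (a point): Centre of the block's top face, between the holes. In the damaged hole the screw comes up hard about 17 degrees clockwise of the block's x; turned back into line with the slot it lifts out. It cannot go more than 12 degrees anticlockwise of the slot. The stops are steel: 0.3 N m felt at the handle is a clear sign, about 0.6 N m (70 N on the thread) is forcing it. Turn slowly, in small steps.
Mind the look-alikes: they are no part of the job. Leave any purple or yellow look-alike of the screw alone.

How it is judged:
By the outcome, as a careful person would: the job done as asked, in the order asked, and still so for the second after the job is handed in, with the robot touching nothing.
It also fails if it takes over 72 s, if anything falls off the work surface, if the arm or the gripper's body presses on something with over 40 N, if the wrist force passes 120 N, or if a joint passes its speed limit or range.

## Working session

There is one attempt and no reset: what is moved stays moved. The work goes in short steps, Python scripts to look and compute and a tool call to move; the robot and the scene stay as the last step left them, time stands still between calls to the robot, and variables do not carry over. Pictures are saved under pics/ and viewed, at most 10 in all, crops included, and the job is handed in when it is done.

Besides the shell and the picture viewer there is one more tool, called after "Request:" as name(argument=value, ...), one argument or row to a line, values as JSON. arm_command: Moves the arm, as the interface text tells. Its arguments: {"type":"object","properties":{"series":{"type":"array"},"hand":{"type":"number"},"grip_force":{"type":"number"}},"required":["series"]}

```bash
mkdir -p pics; cat > h.py <<'E'
import numpy as np, cv2
from scipy.spatial.transform import Rotation as R
from workcell import bot
def ray(c,px):
    K=np.array(c["camera_matrix"]);d=np.linalg.inv(K)@[px[0],px[1],1]
    o=np.array(c["orientation"])
    M=o if o.shape==(3,3) else R.from_euler('xyz',o,degrees=True).as_matrix()
    return np.array(c["xyz"]),M@[d[0],-d[1],-d[2]]
def atz(c,px,z):
    p,d=ray(c,px);return p+d*(z-p[2])/d[2]
def proj(c,P):
    o=np.array(c["orientation"]);M=R.from_euler('xyz',o,degrees=True).as_matrix()
    v=M.T@(np.array(P)-c["xyz"]);u=np.array(c["camera_matrix"])@[v[0],-v[1],-v[2]];return u[:2]/u[2]
E
python3 - <<'E'
from h import *
Z=dict(screw_grip=.089,screw_lugs=.043,stand=0,clamp_block=0,hole_left=.05,hole_right=.05,block_top=.05)
for n in("top","side"):
    c=bot.camera(n);cv2.imwrite(f"pics/{n}1.png",c["color"])
    print(n,c["xyz"],c["orientation"],[k for k in c if k!="color"],np.array(c["camera_matrix"]).tolist())
    for t,z in Z.items():
        for m in bot.mark_of(n,t)[:4]: print(t,np.round(m["location"],1),round(m["confidence"],2),atz(c,m["location"],z).round(4))
print(bot.get_obs())
E
```

```text
top [0.46419973 0.1059036  0.86092718] [  5.65274207  -1.03243201 -90.7942539 ] ['camera_matrix', 'xyz', 'orientation'] [[513.0109280482056, 0.0, 317.064740611932], [0.0, 513.0109280482056, 235.7178395953266], [0.0, 0.0, 1.0]]
screw_grip [207.5 274.3] 0.97 [0.4844 0.2556 0.089 ]
screw_grip [181.8 205.6] 0.6 [0.5887 0.2951 0.089 ]
screw_grip [139.8 292.4] 0.55 [0.4589 0.3557 0.089 ]
screw_lugs [213.9 280. ] 0.97 [0.4765 0.2544 0.043 ]
screw_lugs [186.  211.4] 0.94 [0.5867 0.2996 0.043 ]
screw_lugs [148.  291.5] 0.82 [0.4598 0.3577 0.043 ]
stand [218.7 278.7] 0.95 [0.4792 0.2542 0.    ]
clamp_block [390.5 215.9] 0.94 [ 0.5815 -0.0359  0.    ]
hole_left [370.5 204.2] 0.97 [0.594  0.0039 0.05  ]
hole_right [419.7 210.5] 0.62 [ 0.5829 -0.0749  0.05  ]
block_top [393.2 212.5] 0.92 [ 0.5801 -0.0322  0.05  ]
side [ 0.50413698 -0.44403556  0.72652248] [40.12233779  0.07557265 -4.62973445] ['camera_matrix', 'xyz', 'orientation'] [[520.938137403357, 0.0, 319.62521947489444], [0.0, 520.938137403357, 246.5326685688815], [0.0, 0.0, 1.0]]
screw_grip [275.3 175.6] 0.79 [0.4803 0.2653 0.089 ]
screw_g
[... 497 characters left out ...]
] 0.67 [ 0.5905 -0.0407  0.05  ]
{'time': 0.8, 'q': array([ 6.68653019e+01,  4.97783594e+00,  1.00794337e+01,  9.50991825e+01,
       -8.92828821e-04,  8.99999881e+01]), 'qd': array([ 0.0006538 ,  0.01817062, -0.02754676, -0.10993474, -0.10418186,
       -0.02017551]), 'joint_efforts': array([-2.67872179e-03, -5.20057511e+01,  4.64831185e+01,  1.51752480e-03,
       -2.13581234e-04,  2.25155583e-05]), 'ee_pos': array([0.21609782, 0.50577396, 0.23130529]), 'tcp_rot': array([1.79997585e+02, 8.92829321e-04, 1.56865314e+02]), 'wrist_force': array([-0.56453179,  0.76257973, -0.14291219]), 'torque': array([ 0.00664402, -0.04597288, -0.06198246]), 'grasp_force': 0.0, 'opening': 0.08554760764791447}
```

```bash
python3 - <<'E'
import cv2,numpy as np
a=cv2.imread("pics/top1.png");b=cv2.imread("pics/side1.png")
A=cv2.resize(a[150:350,100:300],(400,400),interpolation=3);A2=cv2.resize(a[150:280,320:480],(400,325),interpolation=3)
B=cv2.resize(b[110:260,220:370],(400,400),interpolation=3)
cv2.imwrite("pics/crop1.png",np.hstack([A,B]))
E
```

```text
(no output)
```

View pics/top1.png

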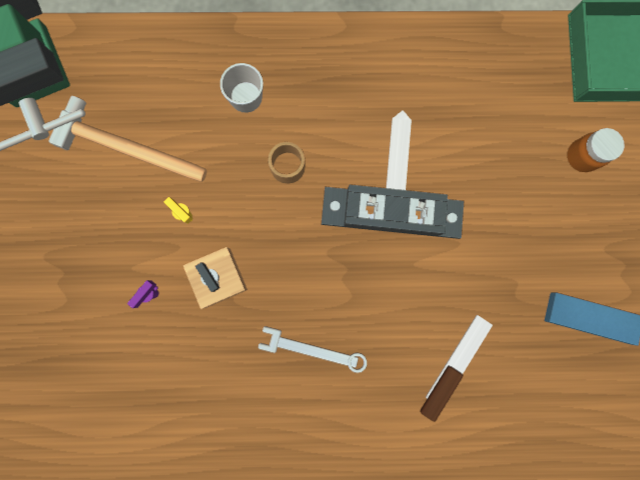

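View pics/crop1.png

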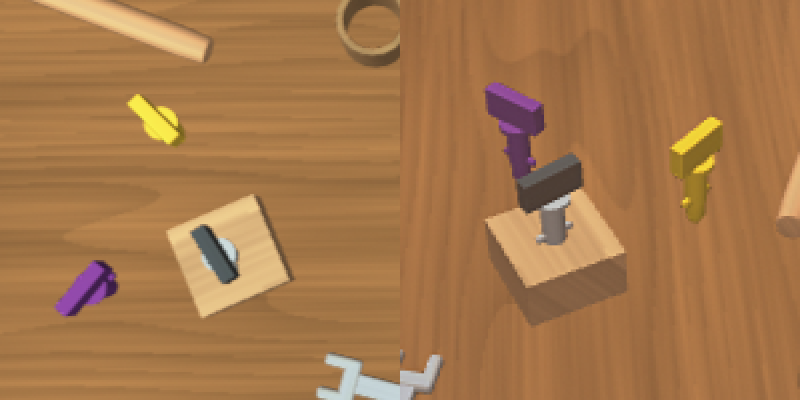

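Three candidates in the top view: dark-handled screw (207,274) in the wooden stand, yellow (180,209), and purple (144,293). The crop confirms that the dark one in the stand is the target. The block is at (393,212), with its holes at (371,206) and (421,211).

```bash
python3 - <<'E'
from h import *
c=bot.camera("top");im=c["color"].astype(int)
def fit(x0,x1,y0,y1,z,thr):
    m=(im[y0:y1,x0:x1].max(2)<thr).astype(np.uint8)
    n,l,s,ct=cv2.connectedComponentsWithStats(m);k=1+s[1:,4].argmax()
    ys,xs=np.where(l==k);box=cv2.boxPoints(cv2.minAreaRect(np.c_[xs+x0,ys+y0].astype(np.float32)))
    W=np.array([atz(c,p,z)for p in box]);e=W[1]-W[0],W[2]-W[1]
    L=max(e,key=np.linalg.norm)
    print(s[k,4],box.round(1).tolist(),[np.linalg.norm(v).round(4) for v in e],"ctr",W.mean(0).round(4),"yaw",np.degrees(np.arctan2(L[1],L[0])).round(2))
for t in(70,80,90):fit(185,235,255,300,.101,t)
for t in(90,110):fit(315,475,175,245,.03,t)
# slots: bright plates
crop=c["color"][175:245,315:475];cv2.imwrite("pics/blk.png",cv2.resize(crop,(800,350),interpolation=cv2.INTER_CUBIC))
s=bot.camera("side")
A=[];
for nm,z in(("screw_grip",.089),):
    p=bot.find_in("top",nm)[0],bot.mark_of("side",nm)[0];print(p)
    P=[];
    (o1,d1),(o2,d2)=ray(c,[207.5,274.3]),ray(s,p[1]["location"])
    k=np.linalg.lstsq(np.c_[d1,-d2],o2-o1,rcond=None)[0];print(o1+d1*k[0],o2+d2*k[1])
E
```

```text
59 [[202.0, 263.0], [206.8000030517578, 260.8999938964844], [218.8000030517578, 287.8999938964844], [214.0, 290.0]] [np.float64(0.0077), np.float64(0.0437)] ctr [0.4824 0.249  0.101 ] yaw -155.9
72 [[201.60000610351562, 263.20001220703125], [207.3000030517578, 260.79998779296875], [218.8000030517578, 288.0], [213.1999969482422, 290.3999938964844]] [np.float64(0.009), np.float64(0.0437)] ctr [0.4823 0.2493 0.101 ] yaw -156.92
94 [[201.0, 263.0], [207.3000030517578, 260.29998779296875], [219.3000030517578, 288.29998779296875], [213.0, 291.0]] [np.float64(0.01), np.float64(0.0451)] ctr [0.4821 0.2494 0.101 ] yaw -156.66
530 [[340.0, 226.0], [344.5, 185.5], [450.29998779296875, 197.3000030517578], [445.79998779296875, 237.8000030517578]] [np.float64(0.0675), np.float64(0.1755)] ctr [ 0.5845 -0.0389  0.03  ] yaw -97.02
4278 [[320.8999938964844, 224.5], [325.1000061035156, 182.0], [464.79998779296875, 196.0], [460.6000061035156, 238.5]] [np.float64(0.0707), np.float64(0.2316)] ctr [ 0.5869 -0.0352  0.03  ] yaw -96.38
({'location': [208.2, 274.7], 'confidence': 0.79}, {'location': [274.7, 176.8], 'confidence': 0.93})
[0.48422083 0.25408025 0.09680756] [0.47946036 0.25373968 0.09661679]
```

View pics/blk.png

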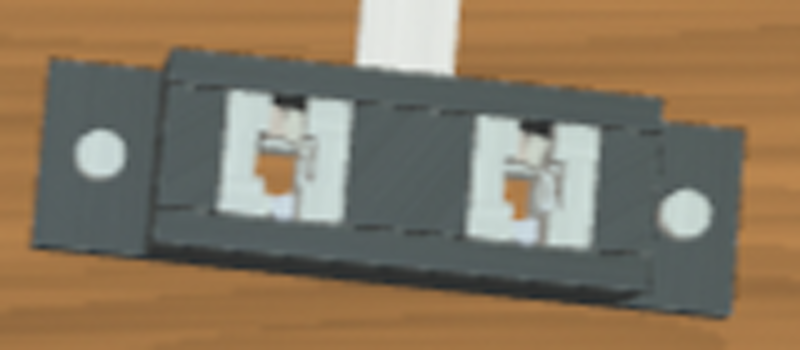

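The crop shows two pads with slots: left hole at about (372,206) and right at about (422,211). Starting the approach, with a small turn to learn the wrist's sign.

Request:
arm_command(
  series=[
    [-0.045,-0.017,0,0.03],
    [-0.09,-0.034,0,0.06],
    [-0.135,-0.051,0,0.09],
    [-0.18,-0.068,0,0.12],
    [-0.22,-0.082,0,0.15],
  ],
  hand=0.05,
  grip_force=30,
)

```text
time: 1.5
ee_pos: [0.3874, 0.3422, 0.2315]
tcp_rot: [180.0, 0.0, 148.2]
wrist_force: [1.0, 1.1, 0.1]
opening: 0.0502
grasp_force: 0.0
```

```bash
python3 - <<'E'
from h import *
o=bot.get_obs();print(o["q"].round(2),o["ee_pos"].round(4),o["tcp_rot"].round(2),o["opening"],o["time"])
im=cv2.imread("pics/top1.png").astype(int);c=bot.camera("top")
for n,p,z in(("HL",(372,206),.05),("HR",(421.8,211.4),.05),("b1",(335,205.8),.012),("b2",(452,217.6),.012)):print(n,atz(c,p,z).round(4))
# bar mask: not saturated & dark
x0,y0=188,255;r=im[y0:302,x0:232];sat=r.max(2)-r.min(2)
for t in(100,120):
  m=((r.max(2)<t)&(sat<45)).astype(np.uint8);n,l,s,ct=cv2.connectedComponentsWithStats(m,connectivity=4);k=1+s[1:,4].argmax()
  print(s[k]);print("\n".join("".join(".#"[int(v==k)]for v in row) for row in l)) if t==120 else 0
E
```

```text
[ 4.146e+01  4.000e-01  5.350e+00  9.492e+01 -1.000e-02  7.327e+01] [0.3874 0.3422 0.2315] [1.7997e+02 2.0000e-02 1.4818e+02] 0.05016738812761361 1.5
HL [0.591  0.0016 0.05  ]
HR [ 0.5814 -0.0782  0.05  ]
b1 [0.598  0.0587 0.012 ]
b2 [ 0.5758 -0.1373  0.012 ]
[  8   8  23  29 271]
[  8   8  24  29 299]
............................................
............................................
............................................
............................................
............................................
............................................
............................................
............................................
............####............................
..........#######...........................
.........#########..........................
........###########.........................
........###########.........................
.........###########........................
..........###########.......................
..........###########.......................
...........###########......................
...........############........
[... 618 characters left out ...]
.###########.............
.....................###########............
.....................##########.............
......................########..............
.......................#####................
.......................####.................
............................................
............................................
............................................
............................................
............................................
............................................
............................................
............................................
............................................
............................................
```

Request:
arm_command(
  series=[
    [-0.035,-0.007,0,-0.14],
    [-0.07,-0.015,0.01,-0.29],
    [-0.1,-0.021,0.025,-0.44],
    [-0.128,-0.0267,0.04,-0.59],
    [-0.128,-0.0267,0.05,-0.74],
  ],
)

```text
time: 2.05
ee_pos: [0.4827, 0.2516, 0.1799]
tcp_rot: [-179.9, -0.0, -169.2]
wrist_force: [-0.8, -0.9, -0.0]
opening: 0.0501
grasp_force: 0.0
```

Request:
arm_command(
  series=[
    [0,0,0,-0.14],
    [0,0,0,-0.28],
    [0,0,0,-0.337],
    [0,0,0,-0.337],
    [0,0,0,-0.337],
  ],
)

```text
time: 2.55
ee_pos: [0.481, 0.254, 0.1813]
tcp_rot: [-180.0, 0.0, -150.1]
wrist_force: [-0.7, 0.7, 0.3]
opening: 0.0501
grasp_force: 0.0
```

```bash
python3 - <<'E'
from h import *
o=bot.get_obs();print(o["q"].round(2),o["ee_pos"].round(4),o["tcp_rot"].round(2),o["opening"],o["time"])
c=bot.camera("side");s=c["color"];print(proj(c,o["ee_pos"]))
t=bot.camera("top");
cv2.imwrite("pics/c2.png",np.hstack([cv2.resize(s[90:240,200:350],(400,400),interpolation=3),cv2.resize(t["color"][220:320,160:260],(400,400),interpolation=3)]))
E
```

```text
[27.83  3.38  2.85 89.46 -0.   -2.03] [0.481  0.254  0.1813] [-180.      0.   -150.13] 0.05006496504841255 2.55
[272.19759921 138.530388  ]
```

View pics/c2.png

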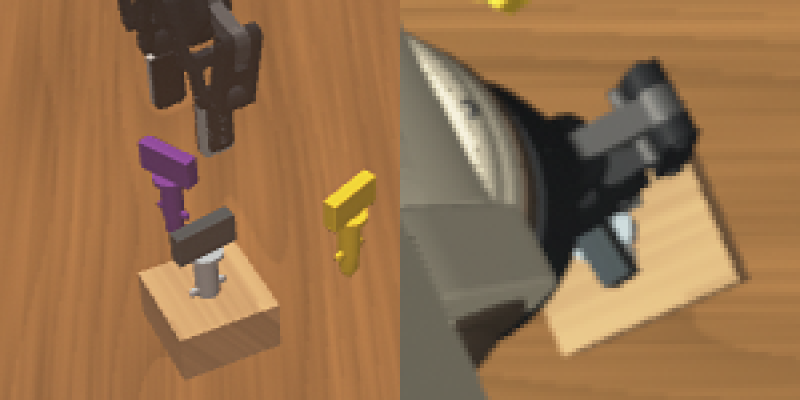

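Request:
arm_command(
  series=[
    [0,0.001,0.03,0],
    [0,0.001,0.055,0],
    [0,0.001,0.08,0],
    [0,0.001,0.095,0],
    [0,0.001,0.1,0],
  ],
)

```text
time: 3.15
ee_pos: [0.4798, 0.2544, 0.0798]
tcp_rot: [180.0, -0.1, -150.1]
wrist_force: [-0.5, 0.2, -0.6]
opening: 0.0499
grasp_force: 0.0
```

Request:
arm_command(
  series=[
    [0,0,0,0],
    [0,0,0,0],
    [0,0,0,0],
    [0,0,0,0],
    [0,0,0,0],
  ],
  hand=0.005,
  grip_force=30,
)

```text
time: 3.65
ee_pos: [0.4812, 0.255, 0.0826]
tcp_rot: [-180.0, 0.1, -150.0]
wrist_force: [0.3, -0.8, 6.5]
opening: 0.0115
grasp_force: 32.7
```

```bash
python3 - <<'E'
from h import *
o=bot.get_obs();print(o["ee_pos"].round(4),o["tcp_rot"].round(2),o["opening"],o["grasp_force"],o["wrist_force"],o["torque"])
c=bot.camera("side");s=c["color"]
t=bot.camera("top");
cv2.imwrite("pics/c3.png",np.hstack([cv2.resize(s[120:220,230:330],(400,400),interpolation=3),cv2.resize(t["color"][220:320,160:260],(400,400),interpolation=3)]))
E
```

```text
[0.4812 0.255  0.0826] [-1.7998e+02  1.2000e-01 -1.5003e+02] 0.011544280712924768 32.727763652801514 [ 0.34942563 -0.78009344  6.47256243] [-0.23764897 -0.08176883 -0.04222026]
```

View pics/c3.png

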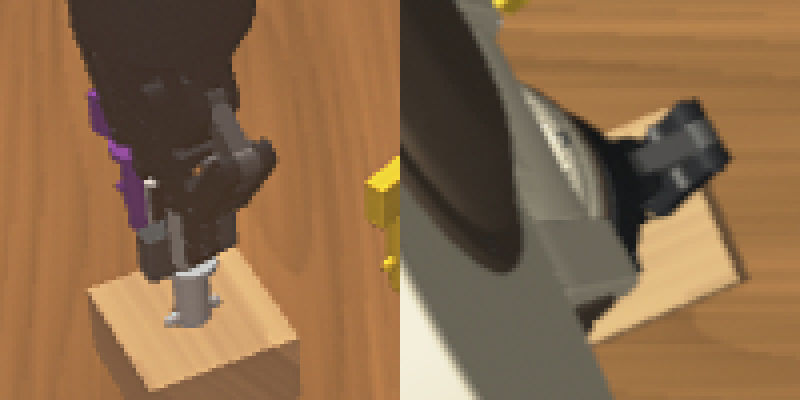

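Request:
arm_command(
  series=[
    [0,0,-0.02,0],
    [0,0,-0.05,0],
    [0,0,-0.08,0],
    [0,0,-0.11,0],
    [0,0,-0.11,0],
  ],
)

```text
time: 4.25
ee_pos: [0.4818, 0.2554, 0.1956]
tcp_rot: [-180.0, 0.3, -150.0]
wrist_force: [0.1, -0.2, -2.0]
opening: 0.011
grasp_force: 31.9
```

Request:
arm_command(
  series=[
    [0.003,-0.03,0,0.08],
    [0.008,-0.07,0,0.18],
    [0.013,-0.11,0,0.29],
    [0.018,-0.15,0,0.4],
    [0.022,-0.19,0,0.5],
  ],
)

```text
time: 4.75
ee_pos: [0.5564, 0.0776, 0.1902]
tcp_rot: [-180.0, -0.1, -178.9]
wrist_force: [0.3, 0.7, -1.3]
opening: 0.0115
grasp_force: 31.8
```

```bash
python3 - <<'E'
from h import *
o=bot.get_obs();print(o["ee_pos"].round(4),o["tcp_rot"].round(2),o["opening"],o["grasp_force"],o["wrist_force"],o["torque"])
E
```

```text
[0.5564 0.0776 0.1902] [-1.8000e+02 -7.0000e-02 -1.7892e+02] 0.01148004674941681 31.831058263778687 [ 0.27500995  0.65394606 -1.29488074] [ 0.03552385  0.00267696 -0.02807617]
```

Request:
arm_command(
  series=[
    [-0.012,-0.028,0,0.05],
    [-0.024,-0.056,0,0.1],
    [-0.0327,-0.0782,0.015,0.138],
    [-0.0327,-0.0782,0.04,0.138],
    [-0.0327,-0.0782,0.053,0.138],
  ],
)

```text
time: 5.25
ee_pos: [0.59, 0.001, 0.135]
tcp_rot: [-180.0, -0.2, 173.3]
wrist_force: [-1.0, 0.5, -2.0]
opening: 0.0114
grasp_force: 31.7
```

Request:
arm_command(
  series=[
    [0,0,0,0],
    [0,0,0,0],
    [0,0,0,0],
    [0,0,0,0],
    [0,0,0,0],
  ],
)

```text
time: 5.75
ee_pos: [0.5912, 0.002, 0.1391]
tcp_rot: [180.0, 0.1, 173.4]
wrist_force: [0.1, 0.1, -1.7]
opening: 0.0113
grasp_force: 31.8
```

```bash
python3 - <<'E'
from h import *
o=bot.get_obs();print(o["q"].round(1),o["ee_pos"].round(4),o["tcp_rot"].round(2),o["wrist_force"],o["torque"])
c=bot.camera("side");s=c["color"];e=o["ee_pos"]
for n in("screw","screw_lugs","screw_grip","hole_left","hole_right","clamp_block"):
    print(n,[(np.round(m["location"],1).tolist(),round(m["confidence"],2)) for m in bot.mark_of("side",n)[:2]])
x,y,w=290,235,120
print("pred tip",proj(c,e-[0,0,.063]),"lugs",proj(c,e-[0,0,.039]),"hole",proj(c,[e[0],e[1],.05]))
cv2.imwrite("pics/c4.png",cv2.resize(s[y:y+w,x:x+160],(800,600),interpolation=3))
E
```

```text
[ 0.2  9.7  5.1 85.3 -0.   6.7] [0.5912 0.002  0.1391] [1.7999e+02 7.0000e-02 1.7345e+02] [ 0.09907483  0.14021789 -1.71085898] [-0.0130376  -0.0070769   0.04987987]
screw [([355.8, 293.2], 0.68), ([267.9, 174.6], 0.67)]
screw_lugs [([263.3, 167.1], 0.72), ([354.3, 283.7], 0.7)]
screw_grip [([265.0, 152.4], 0.95), ([357.9, 264.8], 0.81)]
hole_left [([354.6, 303.8], 0.78)]
hole_right [([352.5, 349.6], 0.56)]
clamp_block [([355.0, 343.5], 0.65)]
pred tip [353.74848778 295.26980175] lugs [354.54037255 285.96776343] hole [352.92795249 304.90838936]
```

View pics/c4.png

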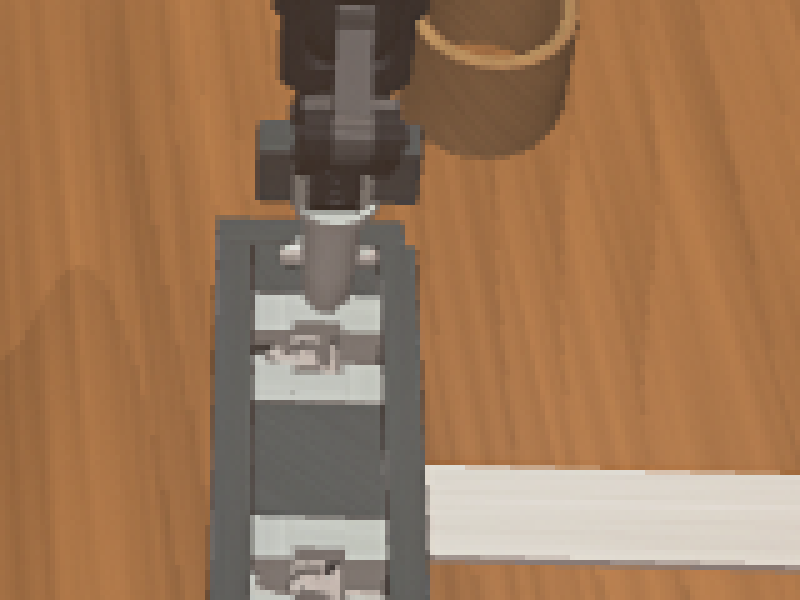

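Request:
arm_command(
  series=[
    [0.0013,0.0007,0.008,0],
    [0.0013,0.0007,0.016,0],
    [0.0013,0.0007,0.024,0],
    [0.0013,0.0007,0.032,0],
    [0.0013,0.0007,0.036,0],
  ],
)

```text
time: 6.6
ee_pos: [0.5892, 0.0026, 0.1009]
tcp_rot: [-180.0, -0.1, 173.4]
wrist_force: [-0.2, 0.9, -3.0]
opening: 0.0116
grasp_force: 31.8
```

Request:
arm_command(
  series=[
    [0,0,0.003,0],
    [0,0,0.006,0],
    [0,0,0.009,0],
    [0,0,0.012,0],
    [0,0,0.013,0],
  ],
)

```text
time: 7.1
ee_pos: [0.5896, 0.0026, 0.089]
tcp_rot: [-180.0, -0.0, 173.4]
wrist_force: [0.6, 0.4, -1.5]
opening: 0.0113
grasp_force: 31.8
```

Request:
arm_command(
  series=[
    [0,0,0.002,0],
    [0,0,0.004,0],
    [0,0,0.006,0],
    [0,0,0.008,0],
    [0,0,0.01,0],
  ],
)

```text
time: 7.6
ee_pos: [0.5897, 0.0026, 0.0791]
tcp_rot: [-180.0, 0.0, 173.4]
wrist_force: [0.8, -0.4, -2.0]
opening: 0.011
grasp_force: 31.8
```

Request:
arm_command(
  series=[
    [0,0,0.001,0],
    [0,0,0.002,0],
    [0,0,0.003,0],
    [0,0,0.004,0],
    [0,0,0.004,0],
  ],
)

```text
time: 8.1
ee_pos: [0.5897, 0.0026, 0.0751]
tcp_rot: [-180.0, -0.0, 173.4]
wrist_force: [-0.0, -0.4, -0.8]
opening: 0.0113
grasp_force: 31.8
```

Request:
arm_command(
  series=[
    [0,0,0.0005,0],
    [0,0,0.001,0],
    [0,0,0.0015,0],
    [0,0,0.002,0],
    [0,0,0.002,0],
  ],
)

```text
time: 8.6
ee_pos: [0.5897, 0.0026, 0.0733]
tcp_rot: [-180.0, 0.0, 173.4]
wrist_force: [0.3, -0.4, -0.9]
opening: 0.0112
grasp_force: 31.9
```

Request:
arm_command(
  series=[
    [0,0,0.0005,0],
    [0,0,0.001,0],
    [0,0,0.001,0],
    [0,0,0.001,0],
    [0,0,0.001,0],
  ],
)

```text
time: 9.1
ee_pos: [0.5899, 0.0026, 0.0729]
tcp_rot: [180.0, 0.0, 173.4]
wrist_force: [-1.3, -0.2, 5.8]
opening: 0.0114
grasp_force: 32.8
```

Resting on the thread. Backing off about 1 mm into the play, then turning gently.

Request:
arm_command(
  series=[
    [0,0,-0.001,0],
    [0,0,-0.0009,0.03],
    [0,0,-0.0008,0.06],
    [0,0,-0.0007,0.09],
    [0,0,-0.0006,0.12],
  ],
)

```text
time: 9.6
ee_pos: [0.5896, 0.0026, 0.0727]
tcp_rot: [-180.0, -0.0, 166.4]
wrist_force: [0.9, 0.1, 0.4]
opening: 0.0111
grasp_force: 32.1
```

```bash
cat > o.py <<'E'
from h import *
o=bot.get_obs();print(o["time"],o["ee_pos"].round(4),o["tcp_rot"].round(2),o["wrist_force"].round(1),"T",o["torque"].round(3),o["opening"])
E
python3 o.py
```

```text
9.6 [0.5896 0.0026 0.0727] [-1.8000e+02 -1.0000e-02  1.6639e+02] [0.9 0.1 0.4] T [-0.081  0.069 -0.028] 0.011074615832593494
```

Request:
arm_command(
  series=[
    [0,0,0.0001,0.02],
    [0,0,0.0002,0.04],
    [0,0,0.0003,0.06],
    [0,0,0.0003,0.07],
    [0,0,0.0003,0.07],
  ],
)

```text
time: 10.1
ee_pos: [0.5897, 0.0026, 0.0725]
tcp_rot: [180.0, -0.0, 162.5]
wrist_force: [-0.1, -0.3, 0.6]
opening: 0.0113
grasp_force: 32.0
```

```bash
python3 o.py
```

```text
10.1 [0.5897 0.0026 0.0725] [180.    -0.   162.52] [-0.1 -0.3  0.6] T [-0.079  0.018 -0.002] 0.011280418784432205
```

Request:
arm_command(
  series=[
    [0,0,0.0001,0.01],
    [0,0,0.0001,0.02],
    [0,0,0.0002,0.03],
    [0,0,0.0002,0.04],
    [0,0,0.0002,0.04],
  ],
)

```text
time: 10.6
ee_pos: [0.5897, 0.0026, 0.0724]
tcp_rot: [180.0, 0.0, 160.2]
wrist_force: [-0.0, 0.3, 0.1]
opening: 0.0112
grasp_force: 32.0
```

```bash
python3 o.py
```

```text
10.6 [0.5897 0.0026 0.0724] [180.     0.   160.22] [-0.   0.3  0.1] T [ 0.037 -0.025 -0.014] 0.011239619070263709
```

Request:
arm_command(
  series=[
    [0,0,0.0001,0.01],
    [0,0,0.0001,0.02],
    [0,0,0.0001,0.03],
    [0,0,0.0001,0.03],
    [0,0,0.0001,0.03],
  ],
)

```text
time: 11.1
ee_pos: [0.5897, 0.0027, 0.0723]
tcp_rot: [180.0, 0.0, 158.5]
wrist_force: [-0.1, 0.9, 0.3]
opening: 0.0111
grasp_force: 32.1
```

```bash
python3 o.py
```

```text
11.1 [0.5897 0.0027 0.0723] [179.99   0.   158.53] [-0.1  0.9  0.3] T [ 0.115 -0.107 -0.006] 0.011134274318906793
```

Request:
arm_command(
  series=[
    [0,0,0.0001,0.01],
    [0,0,0.0001,0.02],
    [0,0,0.0001,0.03],
    [0,0,0.0001,0.03],
    [0,0,0.0001,0.03],
  ],
)

```text
time: 11.6
ee_pos: [0.5897, 0.0027, 0.0722]
tcp_rot: [180.0, 0.0, 156.8]
wrist_force: [1.1, 1.1, 0.8]
opening: 0.0113
grasp_force: 32.1
```

```bash
python3 o.py
```

```text
11.6 [0.5897 0.0027 0.0722] [179.99   0.   156.82] [1.1 1.1 0.8] T [ 0.241 -0.195  0.026] 0.011315326510487042
```

Request:
arm_command(
  series=[
    [0,0,0.0001,0.01],
    [0,0,0.0001,0.02],
    [0,0,0.0001,0.03],
    [0,0,0.0001,0.03],
    [0,0,0.0001,0.03],
  ],
)

```text
time: 12.1
ee_pos: [0.5897, 0.0027, 0.0721]
tcp_rot: [180.0, 0.0, 155.1]
wrist_force: [1.3, 2.7, 0.6]
opening: 0.011
grasp_force: 32.1
```

```bash
python3 o.py
```

```text
12.1 [0.5897 0.0027 0.0721] [179.99   0.   155.09] [1.3 2.7 0.6] T [ 0.397 -0.29   0.009] 0.010973048611863543
```

Request:
arm_command(
  series=[
    [0,0,0.0001,0.01],
    [0,0,0.0001,0.02],
    [0,0,0.0001,0.02],
    [0,0,0.0001,0.02],
    [0,0,0.0001,0.02],
  ],
)

```text
time: 12.6
ee_pos: [0.5897, 0.0026, 0.072]
tcp_rot: [180.0, 0.0, 153.9]
wrist_force: [1.2, 2.1, 0.1]
opening: 0.011
grasp_force: 32.2
```

```bash
python3 o.py
```

```text
12.6 [0.5897 0.0026 0.072 ] [180.     0.   153.95] [1.2 2.1 0.1] T [ 0.536 -0.312  0.023] 0.011048278591574655
```

No axial torque so far, but a side load is growing. The screw's axis sits off the tool axis along the bar, so I'll shift to relieve it and pivot about the screw's own axis from here on.

Request:
arm_command(
  series=[
    [0,0.0003,0,0],
    [0,0.0006,0,0],
    [0,0.0008,0,0],
    [0,0.0008,0,0],
    [0,0.0008,0,0],
  ],
)

```text
time: 13.1
ee_pos: [0.5898, 0.0032, 0.0718]
tcp_rot: [-180.0, -0.0, 153.9]
wrist_force: [-0.3, -0.3, -0.6]
opening: 0.0113
grasp_force: 32.0
```

```bash
python3 o.py
```

```text
13.1 [0.5898 0.0032 0.0718] [-1.7998e+02 -2.0000e-02  1.5393e+02] [-0.3 -0.3 -0.6] T [-0.066 -0.    -0.019] 0.011337160048175424
```

Request:
arm_command(
  series=[
    [0,3e-05,0.0001,0.015],
    [0,7e-05,0.0001,0.03],
    [0,0.0001,0.0002,0.045],
    [0,0.00014,0.0002,0.06],
    [0,0.00014,0.0002,0.06],
  ],
)

```text
time: 13.6
ee_pos: [0.59, 0.0035, 0.0717]
tcp_rot: [-180.0, -0.0, 150.5]
wrist_force: [-0.4, -0.1, -2.1]
opening: 0.0114
grasp_force: 31.8
```

```bash
python3 o.py
```

```text
13.6 [0.59   0.0035 0.0717] [-1.7999e+02 -1.0000e-02  1.5046e+02] [-0.4 -0.1 -2.1] T [0.063 0.05  0.032] 0.011414434785689657
```

Request:
arm_command(
  series=[
    [0,3e-05,0.0001,0.015],
    [0,7e-05,0.0001,0.03],
    [0,0.0001,0.0002,0.045],
    [0,0.00014,0.0002,0.06],
    [0,0.00014,0.0002,0.06],
  ],
)

```text
time: 14.1
ee_pos: [0.5902, 0.0036, 0.0716]
tcp_rot: [-180.0, -0.0, 147.0]
wrist_force: [0.4, 0.1, -1.8]
opening: 0.0114
grasp_force: 31.8
```

```bash
python3 o.py
```

```text
14.1 [0.5902 0.0036 0.0716] [-180.     -0.    147.02] [ 0.4  0.1 -1.8] T [ 0.01  -0.022 -0.066] 0.011376054469962628
```

26° and free, so this hole is the sound one. Continuing.

Request:
arm_command(
  series=[
    [0,0.0001,0.0002,0.04],
    [0,0.0002,0.0003,0.08],
    [0,0.0003,0.0005,0.12],
    [0,0.0004,0.0006,0.16],
    [0,0.0005,0.0008,0.2],
  ],
)

```text
time: 14.6
ee_pos: [0.5905, 0.004, 0.0708]
tcp_rot: [180.0, 0.0, 135.5]
wrist_force: [-0.7, -1.1, -2.1]
opening: 0.0112
grasp_force: 31.8
```

```bash
python3 o.py
```

```text
14.6 [0.5905 0.004  0.0708] [180.     0.   135.52] [-0.7 -1.1 -2.1] T [-0.012 -0.019  0.01 ] 0.011216364622377177
```

Request:
arm_command(
  series=[
    [0,0.0001,0.0002,0.04],
    [0,0.0002,0.0003,0.08],
    [0,0.0003,0.0005,0.12],
    [0,0.0004,0.0006,0.16],
    [0,0.0005,0.0008,0.2],
  ],
)

```text
time: 15.1
ee_pos: [0.5908, 0.0044, 0.07]
tcp_rot: [180.0, -0.0, 124.1]
wrist_force: [-0.0, 1.1, -2.2]
opening: 0.0116
grasp_force: 31.8
```

```bash
python3 o.py
```

```text
15.1 [0.5908 0.0044 0.07  ] [180.    -0.   124.06] [-0.   1.1 -2.2] T [-0.001 -0.004  0.022] 0.011558131797798073
```

Request:
arm_command(
  series=[
    [0,5e-05,0.0001,0.02],
    [0,0.0001,0.0002,0.04],
    [0,0.00015,0.0002,0.06],
    [0,0.0002,0.0003,0.08],
    [0,0.00024,0.0004,0.1],
  ],
  grip_force=21,
)

```text
time: 15.6
ee_pos: [0.591, 0.0045, 0.0696]
tcp_rot: [-180.0, -0.0, 118.3]
wrist_force: [-0.2, 0.8, -2.0]
opening: 0.0113
grasp_force: 31.8
```

```bash
python3 o.py
```

```text
15.6 [0.591  0.0045 0.0696] [-180.     -0.    118.33] [-0.2  0.8 -2. ] T [-0.057 -0.029  0.007] 0.011273762412328409
```

Request:
arm_command(
  series=[
    [0,3e-05,0.0001,0.01],
    [0,5e-05,0.0001,0.02],
    [0,7e-05,0.0001,0.03],
    [0,8e-05,0.0001,0.035],
    [0,8e-05,0.0001,0.035],
  ],
  hand=0.005,
  grip_force=21,
)

```text
time: 16.1
ee_pos: [0.5911, 0.0045, 0.0695]
tcp_rot: [-180.0, 0.0, 116.4]
wrist_force: [-0.3, 0.5, -2.1]
opening: 0.0113
grasp_force: 31.8
```

```bash
python3 o.py
```

```text
16.1 [0.5911 0.0045 0.0695] [-180.     0.   116.4] [-0.3  0.5 -2.1] T [ 0.048 -0.038  0.004] 0.011270498127183828
```

Request:
arm_command(
  series=[
    [0,3e-05,0.0001,0.01],
    [0,5e-05,0.0001,0.02],
    [0,7e-05,0.0001,0.03],
    [0,8e-05,0.00015,0.035],
    [0,8e-05,0.00015,0.035],
  ],
)

```text
time: 16.6
ee_pos: [0.5911, 0.0046, 0.0693]
tcp_rot: [-180.0, -0.0, 114.4]
wrist_force: [-0.2, 0.8, -1.8]
opening: 0.0112
grasp_force: 31.8
```

```bash
python3 o.py
```

```text
16.6 [0.5911 0.0046 0.0693] [-180.    -0.   114.4] [-0.2  0.8 -1.8] T [ 0.078  0.022 -0.045] 0.011187597793059405
```

Request:
arm_command(
  series=[
    [0,3e-05,0.0001,0.01],
    [0,5e-05,0.0001,0.02],
    [0,7e-05,0.0001,0.03],
    [0,8e-05,0.00015,0.035],
    [0,8e-05,0.00015,0.035],
  ],
)

```text
time: 17.1
ee_pos: [0.5912, 0.0046, 0.0692]
tcp_rot: [180.0, 0.0, 112.4]
wrist_force: [-0.0, 0.6, -1.3]
opening: 0.0115
grasp_force: 31.9
```

```bash
python3 o.py
```

```text
17.1 [0.5912 0.0046 0.0692] [180.     0.   112.39] [-0.   0.6 -1.3] T [ 0.048 -0.045 -0.013] 0.011450741909927096
```

Request:
arm_command(
  series=[
    [0,3e-05,0.0001,0.01],
    [0,5e-05,0.0001,0.02],
    [0,7e-05,0.0001,0.03],
    [0,8e-05,0.00015,0.035],
    [0,8e-05,0.00015,0.035],
  ],
)

```text
time: 17.6
ee_pos: [0.5913, 0.0046, 0.069]
tcp_rot: [180.0, 0.0, 110.4]
wrist_force: [0.1, -0.4, -0.4]
opening: 0.0114
grasp_force: 31.9
```

```bash
python3 o.py
```

```text
17.6 [0.5913 0.0046 0.069 ] [180.     0.   110.38] [ 0.1 -0.4 -0.4] T [ 0.034 -0.025 -0.015] 0.011389487011586145
```

Request:
arm_command(
  series=[
    [0,3e-05,0.0,0.01],
    [0,5e-05,0.0,0.02],
    [0,7e-05,0.0001,0.03],
    [0,8e-05,0.0001,0.035],
    [0,8e-05,0.0001,0.035],
  ],
)

```text
time: 18.1
ee_pos: [0.5914, 0.0046, 0.069]
tcp_rot: [180.0, 0.0, 108.4]
wrist_force: [0.3, 0.5, -1.1]
opening: 0.0112
grasp_force: 31.9
```

```bash
python3 o.py
```

```text
18.1 [0.5914 0.0046 0.069 ] [180.     0.   108.38] [ 0.3  0.5 -1.1] T [ 0.014 -0.09  -0.016] 0.0111685465932164
```

Request:
arm_command(
  series=[
    [0,3e-05,0.0,0.01],
    [0,5e-05,0.0,0.02],
    [0,7e-05,0.0001,0.03],
    [0,8e-05,0.0001,0.035],
    [0,8e-05,0.0001,0.035],
  ],
)

```text
time: 18.6
ee_pos: [0.5914, 0.0047, 0.0689]
tcp_rot: [180.0, -0.0, 106.4]
wrist_force: [1.0, 0.5, -1.9]
opening: 0.0112
grasp_force: 31.9
```

```bash
python3 o.py
```

```text
18.6 [0.5914 0.0047 0.0689] [180.    -0.   106.38] [ 1.   0.5 -1.9] T [ 0.013 -0.025  0.006] 0.011167304521842282
```

Request:
arm_command(
  series=[
    [0,3e-05,0.0,0.01],
    [0,5e-05,0.0001,0.02],
    [0,7e-05,0.0001,0.03],
    [0,8e-05,0.00015,0.035],
    [0,8e-05,0.00015,0.035],
  ],
)

```text
time: 19.1
ee_pos: [0.5915, 0.0047, 0.0687]
tcp_rot: [180.0, -0.0, 104.4]
wrist_force: [0.0, 1.2, -1.1]
opening: 0.0112
grasp_force: 31.9
```

```bash
python3 o.py
```

```text
19.1 [0.5915 0.0047 0.0687] [180.    -0.   104.37] [ 0.   1.2 -1.1] T [ 0.009 -0.019  0.067] 0.011165039621194528
```

Request:
arm_command(
  series=[
    [0,3e-05,0.0,0.01],
    [0,5e-05,0.0,0.02],
    [0,7e-05,0.0001,0.03],
    [0,8e-05,0.0001,0.035],
    [0,8e-05,0.0001,0.035],
  ],
)

```text
time: 19.6
ee_pos: [0.5916, 0.0047, 0.0686]
tcp_rot: [180.0, -0.0, 102.4]
wrist_force: [0.2, 0.1, -0.8]
opening: 0.0109
grasp_force: 32.0
```

```bash
python3 o.py
```

```text
19.6 [0.5916 0.0047 0.0686] [180.    -0.   102.36] [ 0.2  0.1 -0.8] T [ 0.033 -0.067  0.018] 0.010936218373116358
```

Request:
arm_command(
  series=[
    [0,3e-05,0.0,0.01],
    [0,5e-05,0.0,0.02],
    [0,7e-05,0.0001,0.03],
    [0,8e-05,0.0001,0.035],
    [0,8e-05,0.0001,0.035],
  ],
)

```text
time: 20.1
ee_pos: [0.5917, 0.0047, 0.0685]
tcp_rot: [-180.0, -0.0, 100.4]
wrist_force: [-0.3, 0.5, -0.3]
opening: 0.0113
grasp_force: 32.0
```

```bash
python3 o.py
```

```text
20.1 [0.5917 0.0047 0.0685] [-180.     -0.    100.36] [-0.3  0.5 -0.3] T [-0.005  0.003  0.023] 0.01125670061926455
```

Request:
arm_command(
  series=[
    [0,3e-05,0.0,0.01],
    [0,5e-05,0.0,0.02],
    [0,7e-05,0.0001,0.03],
    [0,8e-05,0.0001,0.035],
    [0,8e-05,0.0001,0.035],
  ],
)

```text
time: 20.6
ee_pos: [0.5917, 0.0047, 0.0684]
tcp_rot: [-180.0, 0.0, 98.4]
wrist_force: [0.0, -0.2, -0.3]
opening: 0.0111
grasp_force: 32.0
```

```bash
python3 o.py
```

```text
20.6 [0.5917 0.0047 0.0684] [-180.      0.     98.35] [ 0.  -0.2 -0.3] T [ 0.05  -0.035  0.013] 0.011131072143127894
```

Request:
arm_command(
  series=[
    [0,3e-05,0.0,0.01],
    [0,5e-05,0.0,0.02],
    [0,7e-05,0.0001,0.03],
    [0,8e-05,0.0001,0.035],
    [0,8e-05,0.0001,0.035],
  ],
)

```text
time: 21.1
ee_pos: [0.5918, 0.0047, 0.0682]
tcp_rot: [-180.0, -0.0, 96.3]
wrist_force: [-0.6, 0.1, 0.1]
opening: 0.0114
grasp_force: 31.9
```

```bash
python3 o.py
```

```text
21.1 [0.5918 0.0047 0.0682] [-179.99   -0.     96.35] [-0.6  0.1  0.1] T [0.074 0.061 0.015] 0.011404553055911065
```

Request:
arm_command(
  series=[
    [0,3e-05,0.0,0.01],
    [0,5e-05,0.0,0.02],
    [0,7e-05,0.0001,0.03],
    [0,8e-05,0.0001,0.035],
    [0,8e-05,0.0001,0.035],
  ],
)

```text
time: 21.6
ee_pos: [0.5918, 0.0048, 0.0682]
tcp_rot: [-180.0, 0.0, 94.3]
wrist_force: [-1.2, 0.2, -0.5]
opening: 0.0114
grasp_force: 31.9
```

```bash
python3 o.py
```

```text
21.6 [0.5918 0.0048 0.0682] [-179.99    0.     94.34] [-1.2  0.2 -0.5] T [0.054 0.263 0.005] 0.01139286412863984
```

Request:
arm_command(
  series=[
    [0,-0.0001,0.0,0.01],
    [0,-0.0002,0.0,0.02],
    [0,-0.0002,0.0001,0.03],
    [0,-0.0002,0.0001,0.035],
    [0,-0.0002,0.0001,0.035],
  ],
)

```text
time: 22.1
ee_pos: [0.5916, 0.0048, 0.068]
tcp_rot: [-180.0, -0.0, 92.3]
wrist_force: [-1.3, -0.1, -0.3]
opening: 0.0111
grasp_force: 31.8
```

```bash
python3 o.py
```

```text
22.1 [0.5916 0.0048 0.068 ] [-179.98   -0.     92.34] [-1.3 -0.1 -0.3] T [0.112 0.349 0.015] 0.011095235519789705
```

Request:
arm_command(
  series=[
    [0,-0.0002,0.0,0.0],
    [0,-0.0004,0.0,0.01],
    [0,-0.0004,0.0,0.02],
    [0,-0.0004,0.0001,0.03],
    [0,-0.0004,0.0001,0.03],
  ],
)

```text
time: 22.6
ee_pos: [0.5913, 0.0048, 0.068]
tcp_rot: [180.0, -0.0, 90.6]
wrist_force: [-1.0, 1.0, -1.6]
opening: 0.0109
grasp_force: 31.9
```

```bash
python3 o.py
```

```text
22.6 [0.5913 0.0048 0.068 ] [180.   -0.   90.6] [-1.   1.  -1.6] T [0.107 0.281 0.01 ] 0.010930886903116662
```

Request:
arm_command(
  series=[
    [0,-0.0002,0.0,0.01],
    [0,-0.0003,0.0,0.02],
    [0,-0.0003,0.0001,0.03],
    [0,-0.0003,0.0001,0.035],
    [0,-0.0003,0.0001,0.035],
  ],
)

```text
time: 23.1
ee_pos: [0.5912, 0.0048, 0.068]
tcp_rot: [180.0, -0.0, 88.6]
wrist_force: [0.4, 0.2, -0.6]
opening: 0.0111
grasp_force: 32.2
```

```bash
python3 o.py
```

```text
23.1 [0.5912 0.0048 0.068 ] [179.97  -0.    88.62] [ 0.4  0.2 -0.6] T [ 0.272 -0.165  0.194] 0.011112197061746099
```

Torque is rising at about 85°. One finer step.

Request:
arm_command(
  series=[
    [0,0.0001,0.0,0.005],
    [0,0.0001,0.0,0.01],
    [0,0.0001,0.0,0.01],
    [0,0.0001,0.0,0.01],
    [0,0.0001,0.0,0.01],
  ],
)

```text
time: 23.6
ee_pos: [0.5912, 0.0048, 0.068]
tcp_rot: [180.0, -0.0, 88.1]
wrist_force: [0.9, 1.6, -0.4]
opening: 0.0112
grasp_force: 32.6
```

```bash
python3 o.py
```

```text
23.6 [0.5912 0.0048 0.068 ] [179.98  -0.    88.06] [ 0.9  1.6 -0.4] T [ 0.32  -0.222  0.21 ] 0.011247263295764334
```

Request:
arm_command(
  series=[
    [0,0,0.0,0.005],
    [0,0,0.0,0.01],
    [0,0,0.0,0.015],
    [0,0,0.0,0.015],
    [0,0,0.0,0.015],
  ],
)

```text
time: 24.1
ee_pos: [0.5912, 0.0048, 0.068]
tcp_rot: [180.0, -0.0, 87.2]
wrist_force: [0.8, 2.7, 1.2]
opening: 0.0114
grasp_force: 33.3
```

```bash
python3 o.py
```

```text
24.1 [0.5912 0.0048 0.068 ] [ 1.7999e+02 -1.0000e-02  8.7200e+01] [0.8 2.7 1.2] T [ 0.388 -0.206  0.294] 0.011396724848223004
```

Request:
arm_command(
  series=[
    [0,0,0.0,0.005],
    [0,0,0.0,0.01],
    [0,0,0.0,0.01],
    [0,0,0.0,0.01],
    [0,0,0.0,0.01],
  ],
)

```text
time: 24.6
ee_pos: [0.5912, 0.0048, 0.068]
tcp_rot: [180.0, -0.0, 86.6]
wrist_force: [1.6, 1.6, 2.3]
opening: 0.0112
grasp_force: 33.9
```

```bash
python3 o.py
```

```text
24.6 [0.5912 0.0048 0.068 ] [ 1.7999e+02 -1.0000e-02  8.6620e+01] [1.6 1.6 2.3] T [ 0.468 -0.311  0.363] 0.011205683752787137
```

Firm at 0.36 N m. Releasing and lifting clear.

Request:
arm_command(
  series=[
    [0,0,0,0],
    [0,0,0,0],
    [0,0,0,0],
    [0,0,0,0],
    [0,0,0,0],
  ],
  hand=0.045,
)

```text
time: 25.1
ee_pos: [0.591, 0.0046, 0.0678]
tcp_rot: [-180.0, 0.0, 86.6]
wrist_force: [-0.4, -0.5, 0.4]
opening: 0.0452
grasp_force: 0.0
```

Request:
arm_command(
  series=[
    [0,0,-0.01,0],
    [0,0,-0.03,0],
    [0,0,-0.06,0],
    [0,0,-0.09,0],
    [0,0,-0.12,0],
  ],
)

```text
time: 25.6
ee_pos: [0.591, 0.0047, 0.19]
tcp_rot: [180.0, -0.0, 86.6]
wrist_force: [0.8, 0.2, 0.3]
opening: 0.0452
grasp_force: 0.0
```

```bash
python3 o.py; python3 - <<'E'
from h import *
c=bot.camera("side");cv2.imwrite("pics/c5.png",cv2.resize(c["color"][215:395,260:500],(800,600),interpolation=3))
E
```

```text
25.6 [0.591  0.0047 0.19  ] [179.96  -0.    86.62] [0.8 0.2 0.3] T [-0.026 -0.036  0.041] 0.045156728722216356
```

View pics/c5.png

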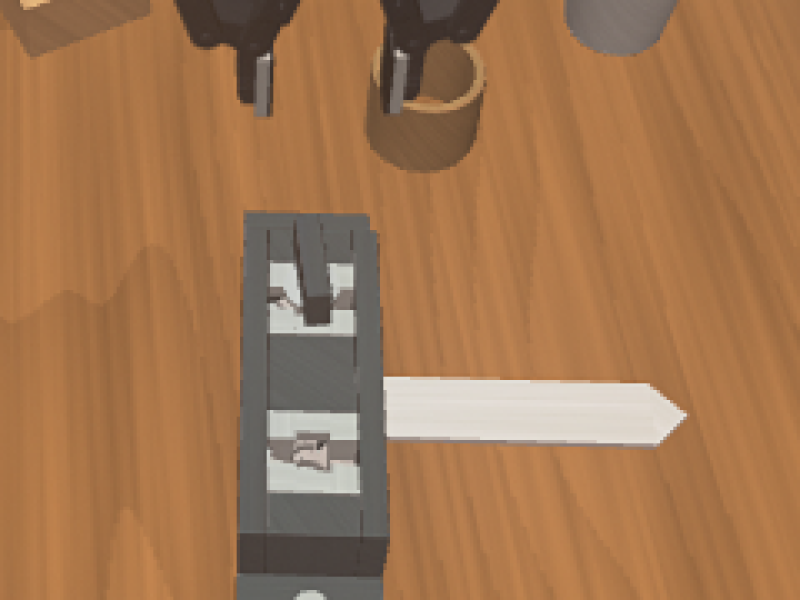

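The picture shows the screw upright in the far (left) hole, with its bar at (312,270), nearly across the slot, and the gripper clear above.

```bash
python3 -c "
from workcell import bot
print(bot.job_done())"
```

```text
the job is handed in; nothing more can be done
None
```

The clamp screw is home in the left hole, upright, released and handed in: that thread was the sound one, and the screw came up firm about 84° clockwise of the block's x at about 0.36 N m.

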